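# Roll a bottle onto the reading line

### The job

The small pale-blue bottle lying on the black reading mat has a code under its foot. Without lifting or gripping it, push it with the fingertips so that it rolls over the mat onto the yellow line, and leave it at rest lying along the line between the two end marks, centred on the line with its foot facing the white reader. Leave the specimen cup, the timer and the beaker where they stand.

Things in the scene. Friction and masses are not known exactly. Their poses are not given: they have to be found in the camera images.
- reader_mat: Fixed black rubber mat, 200 (its x) x 380 mm (y), 3 mm thick; origin under its centre, z up. A yellow line 4 mm wide runs along its x at y = 0, with a 40 mm cross mark at each end (x = -88 and +58 mm). At the line's +x end stands a white reader head, 28 x 70 mm, top 47 mm over the bench; its front, with the black window, is at x = +71 mm and faces -x.
- line_center (a point): Middle of the yellow line, on the top face of the mat (3 mm above the bench), 15 mm to the -x side of the mat's centre; axes as the mat's (x along the line towards the reader, z up).
- bottle: Loose closed bottle, pale blue, red cap, 48 mm diameter, 112 mm long (straight for 70 mm from the foot), about 120 g, lying roughly parallel to the line (within 6 deg), 95-140 mm to either side of it, foot to the reader. Origin: centre of the foot; z runs along its axis to the cap; x points up at the start and turns as it rolls. It stops within a few mm when no longer pushed.
- bottle_center (a point): Point on the bottle's axis 50 mm from the foot, i.e. about the middle of the bottle; at the start 27 mm above the bench. Lies over the line when the bottle is centred on it.
- cup: Loose specimen cup with a yellow-orange lid, 64 mm in diameter, 71 mm high, standing upright on the mat on the other side of the line from the bottle. Bystander. Origin at the centre of its underside, z up.
- timer: Loose white timer, 60 x 70 mm, 22 mm high, on the bench off the left (+y) end of the mat. Bystander. Origin at the centre of its underside.
- beaker: Loose glass beaker, 57 mm in diameter, 68 mm high, on the bench off the right (-y) end of the mat. Bystander. Origin at the centre of its underside, z up.

How it is judged (in metres and radians):
On the way, in this order (a step that is already met when the one before it is completed fails the run):
1. the bottle has rolled: it has turned about its own axis by at least a fifth of a turn (angle between bottle's own x axis and vertical above 1.25 rad).
2. it has rolled on to about half a turn (angle between bottle's own x axis and vertical above 2.4 rad).
At the end, for the whole second after the job is handed in: The bottle lies at rest on the mat along the line: its middle within 8 mm of the line sideways, its axis within 9 degrees of the line, its foot to the reader and the bottle between the end marks (up to 8 mm past a mark is allowed) (y of bottle_center in the frame of line_center between -0.008 and 0.008 m and x of bottle in the frame of reader_mat between 0.016 and 0.067 m and angle between the z axis of bottle and the x axis of reader_mat, either way round below 0.16 rad and z of bottle_center in the frame of line_center between 0.02 and 0.028 m and linear speed of bottle below 0.01 m/s); the robot touches nothing.
It fails at once if the bottle was lifted off the mat or stood up (z of bottle_center in the frame of line_center above 0.033 m or angle between bottle's own z axis and vertical below 1.2 rad or angle between bottle's own z axis and vertical above 1.95 rad).
It fails at once if the bottle was gripped between the fingers (the grasp point inside the bottle while the fingers touch it) (x of the grasp point in the frame of bottle between -0.019 and 0.019 m and y of the grasp point in the frame of bottle between -0.019 and 0.019 m and z of the grasp point in the frame of bottle between -0.01 and 0.12 m and contact force between the fingers and bottle above 0.5 N).
It fails at once if the specimen cup was shoved or knocked over (distance of cup from where it was at the start of the episode above 0.015 m or angle between cup's own z axis and vertical above 0.3 rad).
It fails at once if the timer was shoved (distance of timer from where it was at the start of the episode above 0.015 m).
It fails at once if the beaker was shoved or knocked over (distance of beaker from where it was at the start of the episode above 0.015 m or angle between beaker's own z axis and vertical above 0.3 rad).
It also fails if it takes over 42 s, if anything falls off the work surface, if the arm or the gripper's body presses on something with over 40 N, if the wrist force passes 120 N, or if a joint passes its speed limit or range.

### The arm

A 6-joint arm with a two-finger parallel gripper is mounted at the origin on a cart in front of the work surface, level with it; the furniture and walls round the work are solid. World frame = base frame: x ahead of the robot, y to its left, z up, the work surface at z = 0. Lengths are in mm, angles in rad, forces in N, time in s.
With the tool pointing down it reaches from about 350 to 875 mm from the base axis. Payload 4.2 kg.
Tool frame: the origin (TCP) lies at the very end of the fingers, on their centre line; the grasp point (between the pads) lies 19 mm behind it; z points along the fingers, y is the direction in which the jaws open and shut (so a half turn about z gives the same grasp; the last joint's range is limited). The gripper opens to 85 mm and grips with 20 to 120 N. Pads are 22 mm wide; open, the fingers measure 114 mm over their backs; the gripper's body (76 mm by 85 mm) begins 54 mm behind the grasp point. The pads swing forward as they close: fully open they stand 13 mm farther back than shut.
Start: joints at [1.499, 0.385, 0.008, 0, -1.194, -0.259], TCP at [202.967, 591.104, 231.312] pointing down, gripper open.
Joint ranges: [-3.14, 3.14], [-1.21, 2.06], [-1.07, 1.41], [-3.16, 2.05], [-2.99, -0.16], [-3.1, 3.1]. Speed limits (rad/s): [2.79, 2.79, 3.14, 3.14, 3.14, 3.14].

### API

Orientations are given as a unit quaternion [x, y, z, w].
In Python, from bench import read_state, get_image, camera_params, job_done gives the robot as it stands.
- The arm moves only by the tool send_rows, never from a script. Its arguments are lists of equal length, an entry for each row: "translation": the shift along the tool's x, y, z in m, a list of three; "yaw": the turn about the tool's z in degrees; "fingers": the closure in counts, from 0 (fully open) to 255 (shut). A call has 1 to 12 rows; each row is the pose to reach, as a shift and turn from the pose measured when the call began, along the tool's axes at that moment; what a row does not reach only later rows make up. A row lasts 1/10 s, in which the tool goes at most 50 mm and 8.59 degrees, less where a joint would pass 70% of its speed; a pose out of reach is approached as far as the arm can. A call with a gripper value outside its range is refused whole. The fingers move at their own pace and stop on an object; the grip force is fixed at half the most. Time passes only in rows, so rows that repeat a pose let the fingers close. It gives the time, the measured TCP pose, the force and the opening at its end, in the units of the state.
- read_state(): the state, without advancing time (a new reading comes with each control period).
- get_image(name): name is "scene" or "side" or "wrist"; returns the picture (420x560x3 uint8, blue, green, red); there is no depth.
- camera_params(name): a dict with "mtx" (3x3 intrinsics, pixels), "k1" (the pictures are not rectified: a ray, as slopes to the right and down, at radius r is drawn at 1 + k1 r^2 times it, then the intrinsics apply), "rvec" (rotation vector, rad) and "tvec" (3), from world to camera coordinates, as OpenCV has them; the wrist camera has in their place "tool_from_camera" (4x4, takes a point from camera to tool coordinates, whose origin is the TCP and whose axes are the flange's). Camera axes: x right, y down, z forward; pixel columns grow to the right and rows downward; lengths in mm; the calibration is good to about 2 mm. A picture is of the moment at which its call begins: read the wrist's pose just before it. camera_params takes no time and is no camera call.
- job_done(): hands the job in, once; it reports no verdict.
The state is a dict: "clock": time; "joints": joint angles; "joint_vel": joint speeds; "joint_efforts": joint torques, N m; "position": TCP position; "ee_rot": TCP orientation; "contact_force": force on the tool from outside, world axes, zero at the start; "wrist_torque": the same for the moment, N m; "gripper_width": finger opening in mm.
Only numpy, scipy, OpenCV 4.12 (cv2) and the standard library are available. Lean on these libraries where they do the work, as an engineer would, in place of code of your own. Each camera call takes 0.05 s, during which the arm holds its last target.

## Working session

There is one attempt and no reset: what is moved stays moved. The work goes in short steps, Python scripts to look and compute and a tool call to move; the robot and the scene stay as the last step left them, time stands still between calls to the robot, and variables do not carry over. Pictures are saved under pics/ and viewed, and the job is handed in when it is done.

Besides the shell and the picture viewer there is one more tool, called by a JSON object that holds its "method" and its "body". send_rows: Moves the arm, as the interface text tells. Its arguments: {"type":"object","properties":{"translation":{"type":"array","items":{"type":"array","items":{"type":"number"}}},"yaw":{"type":"array","items":{"type":"number"}},"fingers":{"type":"array","items":{"type":"number"}}},"required":["translation","yaw","fingers"]}

```bash
mkdir -p pics; ls
python3 - <<'E'
from bench import *
import cv2
s=read_state();print(s)
for n in ["scene","side"]:
    cv2.imwrite(f"pics/{n}0.png",get_image(n)); print(n,camera_params(n))
print(camera_params("wrist"))
E
```

```text
pics
{'clock': 0.0, 'joints': array([ 1.49859748e+00,  3.85566582e-01,  6.62926097e-03, -5.16339901e-04,
       -1.19398750e+00, -2.58608036e-01]), 'joint_vel': array([ 0.00053385,  0.00062797, -0.00100785, -0.00030442,  0.00029795,
       -0.00105101]), 'joint_efforts': array([-1.14790731e-03, -3.92286909e+01,  1.88401723e+01,  4.18622777e+00,
       -4.69970342e-03, -3.05075709e-06]), 'position': array([202.78699605, 590.57286772, 230.21429636]), 'ee_rot': array([ 9.86335734e-01, -1.64744131e-01, -1.39865678e-04,  1.08196139e-03]), 'contact_force': array([-0.9165195 , -0.6165814 , -0.08290318]), 'wrist_torque': array([-0.01904767, -0.04576724,  0.0142715 ]), 'gripper_width': 85.58113629502817}
scene {'mtx': array([[419.36486869,   0.        , 284.81368984],
       [  0.        , 419.36486869, 212.81519486],
       [  0.        ,   0.        ,   1.        ]]), 'k1': 0.023017540441564375, 'rvec': array([ 1.94748494, -0.9079455 ,  0.48633188]), 'tvec': array([-301.23102655,  269.15296202,  666.85519299])}
side {'mtx': array([[471.11860286,   0.        , 279.53622164],
       [  0.        , 471.11860286, 207.99878697],
       [  0.        ,   0.        ,   1.        ]]), 'k1': -0.144270764447671, 'rvec': array([ 2.19039253, -0.01685986,  0.01189625]), 'tvec': array([-526.00223518,   85.20410078, 1051.06689253])}
{'mtx': array([[322.27199566,   0.        , 280.7083607 ],
       [  0.        , 322.27199566, 208.88232916],
       [  0.        ,   0.        ,   1.        ]]), 'k1': 0.006694566705898042, 'tool_from_camera': array([[ 1.33705327e-03, -9.46564455e-01, -3.22511931e-01,
         8.36369378e+01],
       [ 9.99998340e-01,  8.66345889e-04,  1.60303784e-03,
         9.74713702e-01],
       [-1.23797175e-03, -3.22513539e-01,  9.46564042e-01,
        -1.43942940e+02],
       [ 0.00000000e+00,  0.00000000e+00,  0.00000000e+00,
         1.00000000e+00]])}
```

View pics/scene0.png

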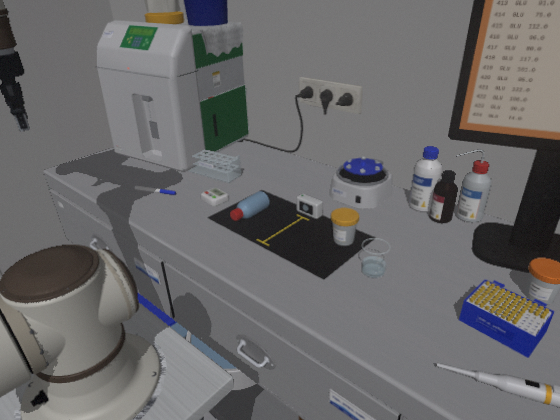

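View pics/side0.png

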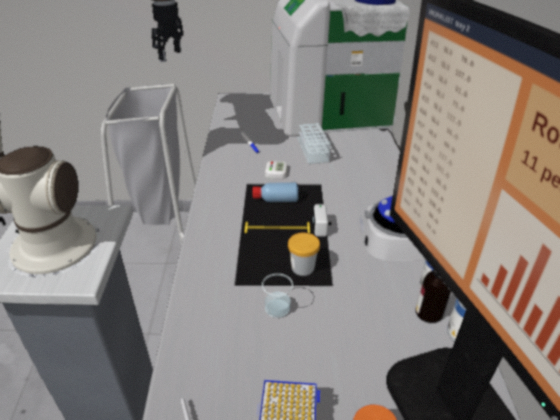

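The bottle is on the +y side of the line (scene ~(250,206), side ~(277,192)). The cup is at scene (344,227), the timer at (214,197) and the beaker at (374,258). I'll zoom in to get mat corners and line ends.

Run:
```python
import cv2
a=cv2.imread("pics/scene0.png")[170:290,190:400]
cv2.imwrite("pics/s0z.png",cv2.resize(a,None,fx=3.8,fy=3.8,interpolation=cv2.INTER_CUBIC))
a=cv2.imread("pics/side0.png")[150:320,220:350]
cv2.imwrite("pics/d0z.png",cv2.resize(a,None,fx=3.5,fy=3.5,interpolation=cv2.INTER_CUBIC))
```

```text
(no output)
```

View pics/s0z.png

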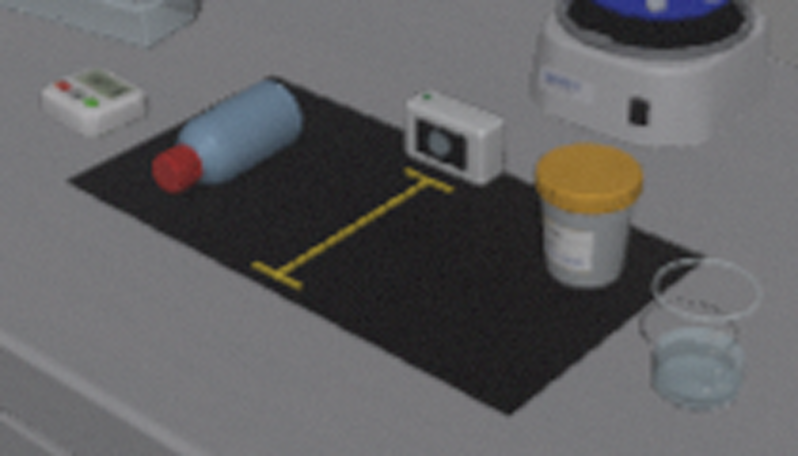

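View pics/d0z.png

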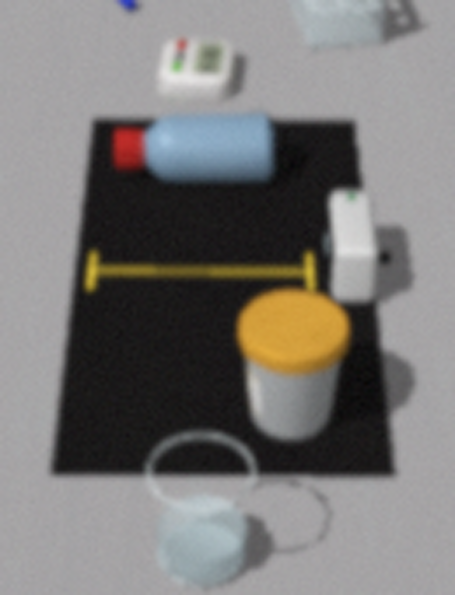

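```bash
cat > h.py <<'E'
import cv2,numpy as np
from bench import *
from scipy.optimize import least_squares,minimize
from scipy.spatial.transform import Rotation as R
def cam(n):
    p=camera_params(n)
    if n=="wrist":
        s=read_state(); T=np.eye(4);T[:3,:3]=R.from_quat(s["ee_rot"]).as_matrix();T[:3,3]=s["position"]
        C=np.linalg.inv(T@p["tool_from_camera"]); return p["mtx"],p["k1"],C[:3,:3],C[:3,3]
    return p["mtx"],p["k1"],cv2.Rodrigues(p["rvec"])[0],p["tvec"]
def proj(c,P):
    m,k,Rm,t=c
    return cv2.projectPoints(np.asarray(P,float).reshape(-1,1,3),cv2.Rodrigues(Rm)[0],t,m,np.array([k,0,0,0.]))[0].reshape(-1,2)
def ray(c,px,z):
    m,k,Rm,t=c
    u=cv2.undistortPoints(np.array(px,float).reshape(-1,1,2),m,np.array([k,0,0,0.])).reshape(-1,2)
    d=np.c_[u,np.ones(len(u))]@Rm; o=-Rm.T@t
    return o+d*((z-o[2])/d[:,2])[:,None]
th=np.linspace(0,2*np.pi,24,endpoint=False)
def bottle_pts(x,y,a,zc=27,prof=((24,0),(24,70),(20,80),(12.5,92),(12.5,112))):
    # x,y: foot centre; a: angle of direction from cap to foot
    d=np.array([np.cos(a),np.sin(a),0]);n=np.array([-d[1],d[0],0]);o=np.array([x,y,zc])
    return [np.array([o-d*l+r*(np.cos(t)*n+np.sin(t)*np.array([0,0,1])) for t in th]) for r,l in prof]
S=4
def sil(c,q,shape):
    rings=[proj(c,r) for r in bottle_pts(*q)]
    im=np.zeros((shape[0],shape[1]),np.uint8)
    for a,b in zip(rings[:-1],rings[1:]):
        h=cv2.convexHull(np.vstack([a,b]).astype(np.float32))
        cv2.fillConvexPoly(im,np.round(h*16).astype(np.int32),255,cv2.LINE_AA,4)
    return im/255.
def mask(im,roi):
    b,g,r=[im[...,i].astype(int) for i in range(3)]
    m=((b-r>25)&(b>70))|((r-b>50)&(r-g>50))
    z=np.zeros(m.shape);x0,y0,x1,y1=roi
    z[y0:y1,x0:x1]=m[y0:y1,x0:x1];return z
def fit_bottle(views,q0):
    # views: (cam,mask)
    f=lambda q:sum(np.abs(sil(c,(q[0],q[1],q[2]/100),m.shape)-m).sum()/m.sum() for c,m in views)
    r=None;q=np.array([q0[0],q0[1],q0[2]*100])
    for st in (15,5,3):
        r=minimize(f,q,method="Nelder-Mead",options=dict(initial_simplex=[q,q+[st,0,0],q+[0,st,0],q+[0,0,st]],xatol=.05,fatol=1e-4));q=r.x
    return q[0],q[1],q[2]/100,r.fun
E
python3 - <<'E'
from h import *
cs,cd=cam("scene"),cam("side")
S_=np.array([[70,181],[510,413],[277,274],[429,180],[254,263],[301,286],[406,171],[452,189]])/3.8+[190,170]-.37
SM=[(-100,190),(-100,-190),(-88,0),(58,0),(-88,20),(-88,-20),(58,20),(58,-20)]
D_=np.array([[95,122],[355,122],[52,473],[395,473],[92,271],[310,271]])/3.5+[220,150]-.36
DM=[(-100,190),(100,190),(-100,-190),(100,-190),(-88,0),(58,0)]
def w(q,M):
    M=np.array(M,float);c,s=np.cos(q[2]),np.sin(q[2])
    return np.c_[q[0]+c*M[:,0]-s*M[:,1],q[1]+s*M[:,0]+c*M[:,1],np.full(len(M),3.)]
for use in ("s","d","sd"):
    f=lambda q:np.r_[(proj(cs,w(q,SM))-S_).ravel() if "s" in use else [],(proj(cd,w(q,DM))-D_).ravel() if "d" in use else []]
    r=least_squares(f,[550,150,0],x_scale=[1,1,.01]);print(use,r.x,np.degrees(r.x[2]),np.abs(r.fun).max())
q=r.x
im=[cv2.imread("pics/scene0.png"),cv2.imread("pics/side0.png")]
ms=mask(im[0],(225,185,275,225));md=mask(im[1],(245,175,305,208));print(ms.sum(),md.sum())
x0=ray(cs,[[262,203]],27)[0];print(x0)
for v in ([(cs,ms)],[(cd,md)],[(cs,ms),(cd,md)]):
    b=fit_bottle(v,(x0[0],x0[1],q[2]));print(b)
    c,s=np.cos(q[2]),np.sin(q[2]);dx,dy=b[0]-q[0],b[1]-q[1]
    print("in mat",c*dx+s*dy,-s*dx+c*dy,"deg",np.degrees(b[2]-q[2]))
E
```

```text
s [ 5.36387647e+02  5.50352612e+01 -2.38853109e-02] -1.3685275050683223 0.7178127829861864
d [ 5.36596495e+02  5.70110068e+01 -2.45892347e-02] -1.4088593704546974 0.9789505465594459
sd [ 5.36658081e+02  5.57750123e+01 -2.39445286e-02] -1.3719204308764943 0.9017320043200243
567.0 726.0
[552.15728532 155.68468938  27.        ]
(np.float64(574.7928222758098), np.float64(181.8053351865583), np.float64(0.12209176952144311), np.float64(0.26605111180274577))
in mat 35.10636180417527 126.90722661078767 deg 8.367263537739163
(np.float64(572.3047062727076), np.float64(169.6237572909876), np.float64(-0.04022100509697265), np.float64(0.1587857181440069))
in mat 32.91061330461551 114.66956957206368 deg -0.932573408954211
(np.float64(571.4773557181549), np.float64(178.7267583051951), np.float64(0.07831188167853531), np.float64(0.45449049531045965))
in mat 31.865553675048794 123.75015252556568 deg 5.858860736784444
```

{"method": "send_rows", "body": {"translation": [[0.038, 0.024, 0], [0.077, 0.048, 0], [0.115, 0.072, 0], [0.153, 0.096, 0], [0.192, 0.119, 0], [0.23, 0.143, 0], [0.268, 0.167, 0], [0.307, 0.191, 0], [0.345, 0.215, 0], [0.384, 0.239, 0], [0.422, 0.263, 0], [0.46, 0.287, 0]], "yaw": [6, 12, 18, 24, 30, 36, 42, 48, 54, 60, 66, 72.4], "fingers": [0, 0, 0, 60, 60, 120, 120, 120, 120, 120, 120, 120]}}

```text
clock: 1.3
position: [545.2, 168.0, 230.6]
ee_rot: [-0.697, 0.717, -0.0, -0.001]
contact_force: [0.6, 0.4, 0.9]
gripper_width: 44.9
```

Run:
```python
from h import *
s=read_state();print(s["position"],s["ee_rot"],s["gripper_width"]);c=cam("wrist")
import pickle;pickle.dump(c,open("w1.pkl","wb"))
cv2.imwrite("pics/w1.png",get_image("wrist"))
```

```text
[545.24802528 168.0422182  230.57094267] [-6.97042831e-01  7.17028450e-01 -3.11099635e-04 -1.18242649e-03] 44.933521641820995
```

View pics/w1.png

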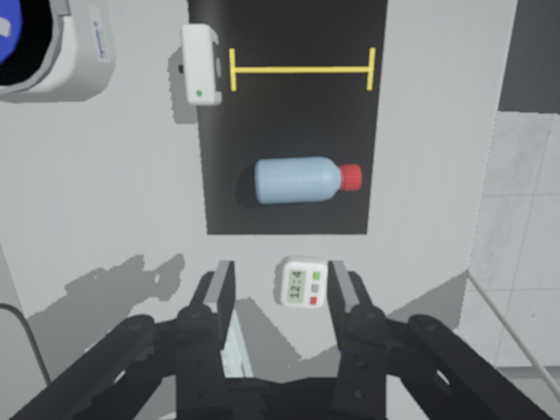

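The wrist picture shows the line at row 70 (columns 233 to 371), the bottle with its foot at column 256 and cap at column 361 (row ~180), and the timer at (305,283).

Run:
```python
from h import *
import pickle
c=pickle.load(open("w1.pkl","rb"));im=cv2.imread("pics/w1.png")
P=ray(c,[[233.5,70],[371,69],[207.5,234.5],[368,234.5]],3);print(P.round(1))
a=np.arctan2(*(P[0]-P[1])[1::-1]);print("line deg",np.degrees(a),"len",np.linalg.norm(P[0]-P[1]))
m=mask(im,(245,145,370,215));print(m.sum())
b=fit_bottle([(c,m)],(571,172,-.024));print(b,np.degrees(b[2]))
u=P[0]-P[1];u/=np.linalg.norm(u);n=np.array([-u[1],u[0],0]);O=P[0]-58*u
d=np.array([b[0],b[1],3])-O;print("foot in mat",d@u,d@n,"ang",np.degrees(b[2]-a),"origin",O)
print("timer",ray(c,[[285,258],[327,259],[284,306],[326,306]],22).round(0))
o=im.copy();o[sil(c,b[:3],m.shape)>.5]//=2;o[m>0,1]=255
cv2.imwrite("pics/w1o.png",o[130:230,220:390].repeat(4,0).repeat(4,1))
for n in("scene","side"):
  cc=cam(n);i2=cv2.imread(f"pics/{n}0.png");
  for r in bottle_pts(*b[:3]):cv2.polylines(i2,[np.int32(proj(cc,r)*16)],True,(0,255,0),1,4,4)
  q=proj(cc,O);x,y=int(q[0,0])-80,int(q[0,1])-80;cv2.imwrite(f"pics/{n}0o.png",i2[y:y+150,x:x+180].repeat(4,0).repeat(4,1))
```

```text
[[591.9  52.6   3. ]
 [446.1  55.5   3. ]
 [638.4 240.7   3. ]
 [437.8 246.2   3. ]]
line deg -1.172260893010604 len 145.86504370634069
4006.0
(np.float64(571.0172595419938), np.float64(168.5035871186575), np.float64(0.021733627979861097), np.float64(0.05581138096776404)) 1.2452451567534781
foot in mat 34.71346904729514 115.4906551788044 ang 2.417506049764082 origin [533.94830356  53.74728503   3.        ]
timer [[542. 266.  22.]
 [491. 269.  22.]
 [545. 335.  22.]
 [491. 336.  22.]]
```

View pics/w1o.png

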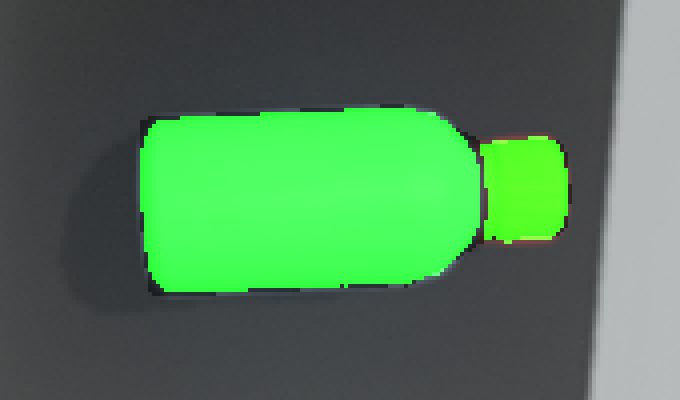

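View pics/scene0o.png

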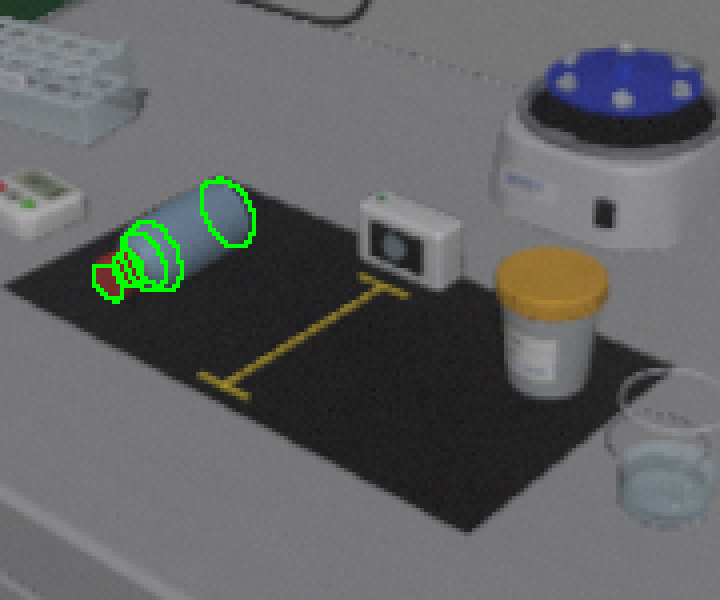

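{"method": "send_rows", "body": {"translation": [[-0.026, 0.007, 0], [-0.052, 0.0135, 0.02], [-0.052, 0.0135, 0.06], [-0.052, 0.0135, 0.1], [-0.052, 0.0135, 0.14], [-0.052, 0.0135, 0.17], [-0.052, 0.0135, 0.195], [-0.052, 0.0135, 0.21], [-0.052, 0.0135, 0.218], [-0.052, 0.0135, 0.218]], "yaw": [0, 0, 0, 0, 0, 0, 0, 0, 0, 0], "fingers": [150, 150, 150, 150, 150, 150, 150, 150, 150, 150]}}

```text
clock: 2.35
position: [535.9, 214.9, 10.9]
ee_rot: [-0.694, 0.72, -0.001, -0.003]
contact_force: [-0.6, 0.6, 0.1]
gripper_width: 35.0
```

Run:
```python
from h import *
s=read_state();print(s["position"],s["ee_rot"],s["gripper_width"],s["contact_force"],s["clock"])
cv2.imwrite("pics/w2.png",get_image("wrist"))
cv2.imwrite("pics/d2.png",cv2.resize(get_image("side")[120:330,180:400],None,fx=2.7,fy=2.7))
```

```text
[535.90988871 214.89574325  10.88242292] [-0.69402784  0.71994099 -0.00114906 -0.002999  ] 34.99610864323721 [-0.61154462  0.62863852  0.08338141] 2.35
```

View pics/w2.png

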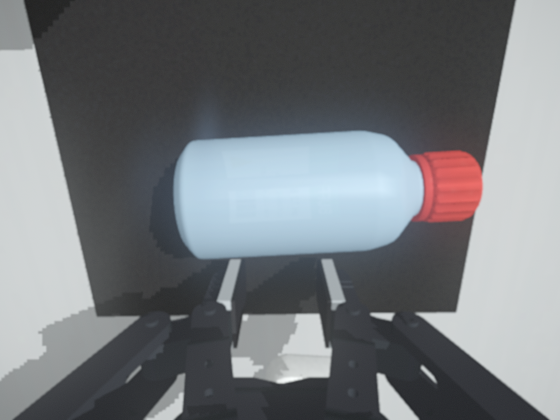

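View pics/d2.png

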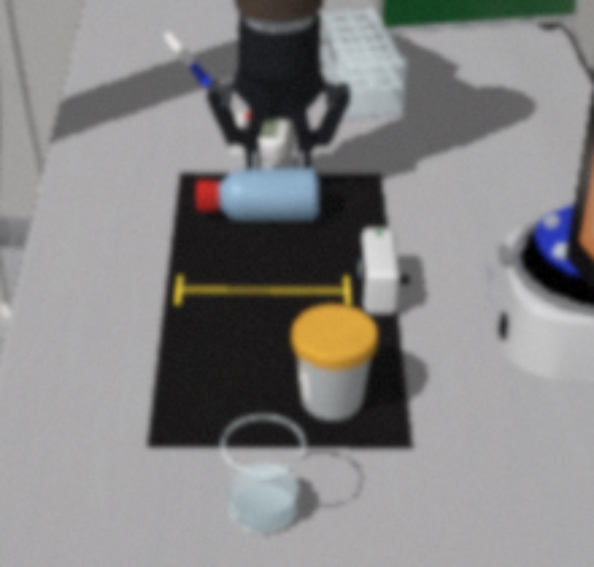

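{"method": "send_rows", "body": {"translation": [[0.006, 0, 0], [0.011, 0, 0], [0.015, 0, 0], [0.02, 0, 0], [0.025, 0, 0], [0.03, -0.001, 0], [0.035, -0.001, 0], [0.04, -0.001, 0], [0.045, -0.001, 0], [0.05, -0.001, 0], [0.055, -0.001, 0], [0.06, -0.001, 0]], "yaw": [-0.8, -0.8, -0.8, -0.8, -0.8, -0.8, -0.8, -0.8, -0.8, -0.8, -0.8, -0.8], "fingers": [150, 150, 150, 150, 150, 150, 150, 150, 150, 150, 150, 150]}}

```text
clock: 3.65
position: [535.9, 155.3, 12.9]
ee_rot: [-0.699, 0.715, -0.001, -0.001]
contact_force: [0.2, 0.5, 0.9]
gripper_width: 35.1
```

Run:
```python
from h import *
s=read_state();print(s["position"],s["ee_rot"],s["contact_force"],s["clock"],s["joint_vel"].max())
c=cam("wrist");im=get_image("wrist");cv2.imwrite("pics/w3.png",im)
m=mask(im,(100,80,540,280));b=fit_bottle([(c,m)],(571,115,-.02));print(b,np.degrees(b[2]))
```

```text
[535.86622771 155.25433604  12.9142584 ] [-0.69914699  0.71497554 -0.0014815  -0.00112995] [0.17770346 0.49220302 0.89301836] 3.65 0.07309475838034381
(np.float64(570.7954127422931), np.float64(118.83003388565635), np.float64(0.006837211275722876), np.float64(0.1276905231720975)) 0.3917433497381782
```

View pics/w3.png

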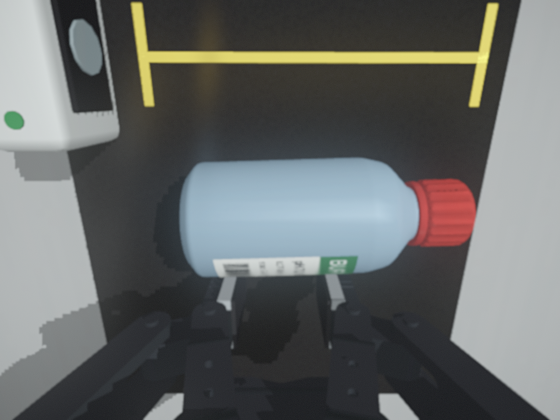

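{"method": "send_rows", "body": {"translation": [[0.005, 0, 0.001], [0.01, 0, 0.001], [0.015, 0, 0.001], [0.02, 0, 0.001], [0.025, 0, 0.001], [0.03, 0, 0.001], [0.035, 0, 0.001], [0.04, 0, 0.001], [0.044, 0, 0.001], [0.048, 0, 0.001], [0.051, 0, 0.001], [0.053, 0, 0.001]], "yaw": [0, 0, 0, 0, 0, 0, 0, 0, 0, 0, 0, 0], "fingers": [150, 150, 150, 150, 150, 150, 150, 150, 150, 150, 150, 150]}}

```text
clock: 4.9
position: [534.3, 101.3, 12.0]
ee_rot: [-0.699, 0.715, -0.001, -0.002]
contact_force: [0.5, -0.2, 1.0]
gripper_width: 35.4
```

```bash
cat >> h.py <<'E'
def mask2(im,roi):
    m=mask(im,roi).astype(np.uint8)
    cs,_=cv2.findContours(m,cv2.RETR_EXTERNAL,cv2.CHAIN_APPROX_NONE)
    o=np.zeros_like(m)
    big=[k for k in cs if cv2.contourArea(k)>150]
    cv2.drawContours(o,big,-1,1,-1)
    return o.astype(float)
E
python3 - <<'E'
from h import *
s=read_state();print(s["position"],s["ee_rot"],s["contact_force"],s["clock"])
c=cam("wrist");im=get_image("wrist");cv2.imwrite("pics/w4.png",im)
m=mask2(im,(100,80,540,280));b=fit_bottle([(c,m)],(571,66,-.02));print(b,np.degrees(b[2]))
o=im.copy();o[m>0,1]=255
for r in bottle_pts(*b[:3]):cv2.polylines(o,[np.int32(proj(c,r)*16)],True,(0,0,255),1,4,4)
cv2.imwrite("pics/w4o.png",o)
E
```

```text
[534.29291259 101.30136193  12.02874565] [-0.69883548  0.71527954 -0.00135164 -0.00152253] [ 0.45208068 -0.17807714  0.995808  ] 4.9
(np.float64(570.9707901143353), np.float64(63.61039723065242), np.float64(0.007684206541540886), np.float64(0.36660634703425543)) 0.44027260373711147
```

View pics/w4.png

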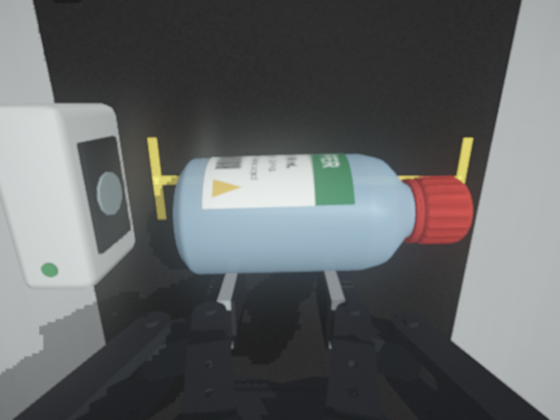

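View pics/w4o.png

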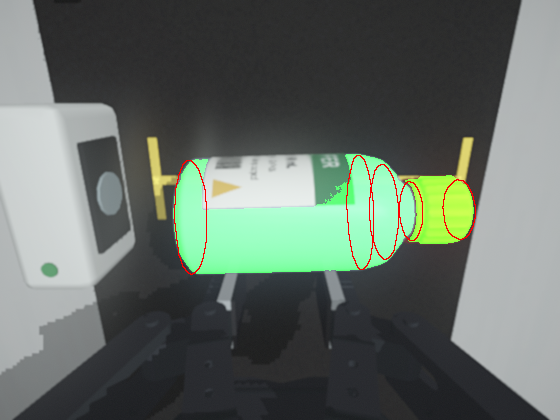

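Run:
```python
from h import *
c=cam("wrist")
print(ray(c,[[158,180.5],[464.5,180.5],[170,180.5],[402,179.5]],3).round(1))
```

```text
[[593.   53.    3. ]
 [443.9  56.4   3. ]
 [587.2  53.1   3. ]
 [474.3  55.2   3. ]]
```

{"method": "send_rows", "body": {"translation": [[0.002, 0, 0], [0.004, 0, 0], [0.006, 0, 0], [0.0075, 0, 0], [0.009, 0, 0], [0.01, 0, 0], [0.01, 0, 0], [0.01, 0, 0]], "yaw": [0, 0, 0, 0, 0, 0, 0, 0], "fingers": [150, 150, 150, 150, 150, 150, 150, 150]}}

```text
clock: 5.75
position: [534.0, 91.1, 12.1]
ee_rot: [-0.699, 0.715, -0.001, -0.002]
contact_force: [-0.3, -0.9, -0.3]
gripper_width: 35.0
```

Run:
```python
from h import *
s=read_state();print(s["position"],s["ee_rot"],s["contact_force"],s["clock"])
c=cam("wrist");im=get_image("wrist");cv2.imwrite("pics/w5.png",im)
m=mask2(im,(100,80,540,280));b=fit_bottle([(c,m)],(571,56,-.01));print(b,np.degrees(b[2]))
```

```text
[534.04807922  91.14249332  12.07770439] [-0.69876124  0.71535203 -0.00135438 -0.00154143] [-0.29136449 -0.94361369 -0.33318615] 5.75
(np.float64(571.0569215966648), np.float64(55.01091561500802), np.float64(0.006900421553529578), np.float64(0.1878386027580229)) 0.3953650318783517
```

View pics/w5.png

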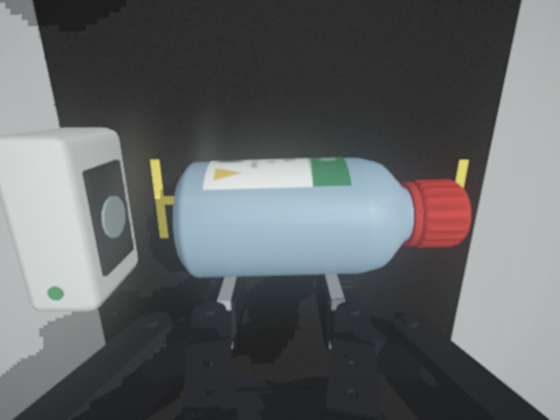

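{"method": "send_rows", "body": {"translation": [[-0.005, 0, 0], [-0.015, 0, 0], [-0.03, 0, 0], [-0.045, 0, -0.005], [-0.055, 0, -0.03], [-0.06, 0, -0.065], [-0.065, 0, -0.1], [-0.07, 0, -0.14], [-0.075, 0, -0.18], [-0.08, 0, -0.21], [-0.08, 0, -0.22], [-0.08, 0, -0.22]], "yaw": [0, 0, 0, 0, 0, 0, 0, 0, 0, 0, 0, 0], "fingers": [150, 150, 150, 150, 150, 150, 150, 150, 150, 150, 150, 150]}}

```text
clock: 7.0
position: [536.3, 173.4, 233.5]
ee_rot: [-0.699, 0.715, -0.002, 0.0]
contact_force: [0.3, -0.3, -0.0]
gripper_width: 35.0
```

Run:
```python
from h import *
s=read_state();print(s["position"],s["contact_force"],s["clock"])
c=cam("wrist");im=get_image("wrist");cv2.imwrite("pics/w6.png",im)
import pickle;pickle.dump(c,open("w6.pkl","wb"))
m=mask2(im,(200,60,420,220));b=fit_bottle([(c,m)],(571,56,-.01));print(b,np.degrees(b[2]),m.sum())
z=np.vstack([get_image("side")[140:320,200:370],]);cv2.imwrite("pics/d6.png",z.repeat(3,0).repeat(3,1))
```

```text
[536.2979297  173.40455604 233.45081946] [ 0.34629319 -0.25241632 -0.04134964] 7.0
(np.float64(570.5441844888094), np.float64(75.55529387446809), np.float64(0.10344823126126998), np.float64(0.9560043636781214)) 5.927147049364075 2732.0
```

View pics/w6.png

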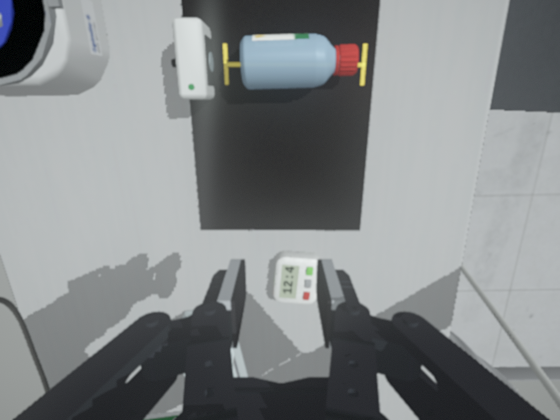

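View pics/d6.png

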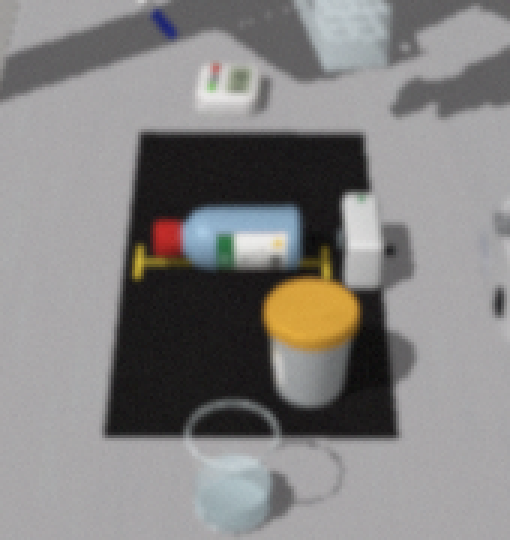

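Run:
```python
from h import *
import pickle
c=pickle.load(open("w6.pkl","rb"));im=cv2.imread("pics/w6.png")
m=mask2(im,(215,20,365,110));b=fit_bottle([(c,m)],(571,56,-.01));print(b,np.degrees(b[2]))
P=ray(c,[[226,64.5],[363.5,64.5]],3);print(P)
mid=np.array(b[:2])-50*np.array([np.cos(b[2]),np.sin(b[2])])
u=(P[0]-P[1])[:2];u/=np.linalg.norm(u);d=mid-P[1][:2];print("lat",-u[1]*d[0]+u[0]*d[1],"foot x",(np.array(b[:2])-P[1][:2])@u-88,"ang",np.degrees(b[2]-np.arctan2(u[1],u[0])))
o=im.copy()
for r in bottle_pts(*b[:3]):cv2.polylines(o,[np.int32(proj(c,r)*16)],True,(0,0,255),1,4,4)
cv2.imwrite("pics/w6o.png",o[10:120,210:380].repeat(4,0).repeat(4,1))
```

```text
(np.float64(571.6639716516905), np.float64(53.818825689979064), np.float64(0.014898114017041608), np.float64(0.11867150924457318)) 0.8535990558811771
[[592.6058941   52.46567616   3.        ]
 [446.36836906  55.58642367   3.        ]]
lat -0.9053234925728368 foot x 37.30479451042025 ang 2.076120606956338
```

View pics/w6o.png

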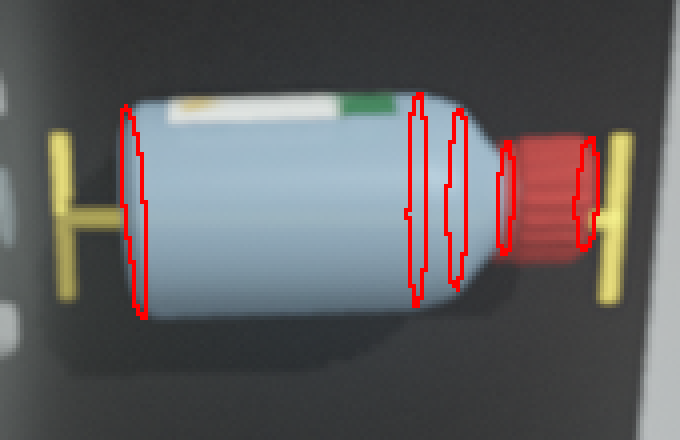

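```bash
python3 -c "
from bench import *
print(read_state()['joint_vel'].round(3));print(job_done())"
```

```text
[-0.006  0.019 -0.018 -0.     0.     0.   ]
the job is handed in; nothing more can be done
None
```

I rolled the bottle about 113 mm across the mat onto the yellow line and handed the job in at about 7 s. I pushed with two partly closed fingertips on its +y side. It was never gripped or lifted, and the tool was backed off and raised clear before hand-in.

- **Sideways position:** the last wrist picture put the bottle's middle about 1 mm from the line (limit 8 mm). The fit drawn on that picture ran about 1 to 2 mm off at the cap; the previous close-up gave about 0 mm.
- **Angle:** its axis is about 2° off the line (limit 9°).
- **Position along the line:** its foot is at about x = +37 mm on the mat, facing the reader and between the end marks.
- **Rolling:** I did not measure the turn directly. The label came up at the back, over the top and towards the front as the bottle moved, which fits rolling without much slip.
- **Bystanders:** the cup, timer and beaker look unmoved in the last side picture; I compared them by eye only.

The line's y position differed by about 2 mm between the scene and wrist cameras, and I used the wrist value. My first fit of that last picture, and the early scene-camera fit of the bottle, were wrong because the outlines were cropped or shaded. I set both aside.

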